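Set the trimming-rail stop at the tight spot

ROBOT

A 6-joint arm with a two-finger parallel gripper is mounted at the origin on the work surface. World frame = base frame: x ahead of the robot, y to its left, z up, the work surface at z = 0. Lengths are in mm, angles in rad, forces in N, time in s.
With the tool pointing down it reaches from about 300 to 775 mm from the base axis. Payload 14.6 kg.
Tool frame: the origin (TCP) lies at the very end of the fingers, on their centre line; the grasp point (between the pads) lies 19 mm behind it (grip_point_offset is the distance from the TCP to the grasp point, in mm); z points along the fingers, y is the line along which they close (so a half turn about z gives the same grasp; the last joint's range is limited). The gripper opens to 94 mm and grips with 3 to 60 N. Pads are 16 mm wide; open, the fingers measure 119 mm over their backs; the gripper's body (75 mm by 177 mm) begins 78 mm behind the grasp point.
Start: joints at [-1.328, 0.3, 1.521, -0, 1.321, -0.067], TCP at [167.67, -523.809, 205.446] pointing down, gripper open.
Joint ranges: [-3.03, 3.03], [-0.79, 2.21], [0.23, 2.52], [-1.04, 4.18], [0, 3.07], [-2.55, 2.55]. Speed limits (rad/s): [2.22, 2.22, 2.57, 3.14, 3.14, 3.14].

INTERFACE

Orientations are given as [roll, pitch, yaw] about the fixed x, y, z axes, in that order (R = Rz(yaw) Ry(pitch) Rx(roll)).
In Python, from cell import read_state, camera, camera_info, sign_off, grip_point_offset gives the robot as it stands.
- The arm moves only by the shell command python3 -m handwheel 'ROWS' [FORCE]. ROWS is text: rows parted by semicolons, each of 5 numbers parted by spaces: the shift along the world's x, y, z in units of 40 mm (1.0 is 40 mm), then the turn about the world's z in units of 5 degrees (1.0 is 5 degrees), then the closure, from 0 (fully open) to 1 (shut). In form: dx dy dz yaw gripper; .... A call has 1 to 12 rows; each row shifts and turns the commanded pose from where the row before left it; what a row does not reach is not made up. A row lasts 1/12 s, in which the tool goes at most 41.7 mm and 7.16 degrees, less where a joint would pass 70% of its speed; a pose out of reach is approached as far as the arm can. A call is refused whole if a number of a shift passes 1 or a number of a turn 1, either way. A call with a gripper value outside its range is refused whole. The fingers move at their own pace and stop on an object; FORCE is the grip in N (left out, the last holds). Time passes only in rows, so rows that do not move let the fingers close. It gives the time, the measured TCP pose, the force, the opening and the grip force at its end, in the units of the state.
- read_state(): the state, without advancing time (a new reading comes with each control period).
- camera(name): name is "side" or "top" or "wrist"; returns (picture, depth): 400x640x3 uint8, red, green, blue; 400x640 float32, mm along the optical axis (not along the pixel's ray), 0 where there is no reading.
- camera_info(name): a dict with "intrinsics" (3x3 intrinsics, pixels), "world_from_camera" (4x4, takes a point from camera to world coordinates). Camera axes: x right, y down, z forward; pixel columns grow to the right and rows downward; lengths in mm; the calibration is good to about 2 mm. The wrist camera is an equidistant fisheye: a pixel r from the principal point sees the ray r / f radians off the axis. A picture is of the moment at which its call begins: read the wrist's pose just before it. camera_info takes no time and is no camera call; for the wrist camera it gives the pose at the moment of the call.
- sign_off(): hands the job in; it is judged then, once.
The state is a dict: "clock": time; "joints": joint angles; "qd": joint speeds; "effort": joint torques, N m; "eef_pos": TCP position; "eef_rot": TCP orientation; "wrist_force": force on the tool from outside, world axes, zero at the start; "moment": the same for the moment, N m; "finger_gap": finger opening in mm; "finger_force": force on a finger pad.
Only numpy, scipy, OpenCV 4.12 (cv2) and the standard library are available. Lean on these libraries where they do the work, as an engineer would, in place of code of your own. Each camera call takes 0.05 s, during which the arm holds its last target. There are 200 camera calls.

TASK

The trimming rail binds somewhere along its length: slide the carriage by its square knob gently towards the stop and on, pushing the stop ahead of it, until you clearly feel it bind, and do not force it. Leave the stop there, back the carriage off about 3 cm from the stop, then flip the stop's clamp lever fully over towards the robot's side. Leave the other things on the bench alone.

Things in the scene. Friction and masses are not known exactly. Their poses are not given: they have to be found in the camera images.
- rail: Fixed plywood board (200 x 560 x 18 mm) with an aluminium rail (50 mm wide, top 46 mm above the bench) along its middle. Origin: centre of its underside, on the bench. Its y axis runs along the rail from carriage to stop and tight spot, x across it away from the robot, z up. The unseen tight spot differs each time: the stop's far face meets it between y = 40 and 160 mm.
- carriage: Dark steel slide on the rail, 64 (across) x 80 (along the rail) x 26 mm, with an upright black square knob, 24 x 24 mm and 41 mm tall, in the middle of its top. Origin: centre of its underside, 49 mm above the bench; axes as the rail's. Slides only along the rail's y, drag about 2 N, stays where left. Starts 20 to 110 mm clear of the stop.
- carriage_grip (a point): Where to grip the carriage's square knob: on its axis, 97 mm above the bench, 19 mm below the knob's top, 22 mm above the carriage's flat top.
- stop: Aluminium block, 64 (across) x 40 (along the rail) x 26 mm, on the rail's +y side of the carriage. Origin: centre of its underside, 49 mm above the bench; axes as the rail's. Touches the carriage when the origins are 60 mm apart. Drag 2.5 N, clamped or not; stays where left. In the tight spot it meets a further 1 N per mm: 8 to 12 N in all, held for a moment, is bound; 18 N is forcing it.
- clamp_lever (a joint): Lever on the stop, in rad: 0 = leaning 40 degrees away from the robot (open, at the start), 1.4 = 40 degrees towards the robot (clamped, end of travel). Steel rod 10 mm thick, 55 mm long, turning about an axis along the rail, 34 mm above the stop's origin (83 mm above the bench). Stiff, 0.06 N m; stays where left. Shut fingertips drawn across the rail 20 to 30 mm above the axis take it over.
- lever_tip (a point): Centre of the black ball, 18 mm across, at the free end of the clamp lever: at the start 35 mm beyond the stop's middle (rail +x) and 125 mm above the bench.
- weight: Brass bar, 28 x 110 x 22 mm, lying on the board beyond the rail; to be left alone. Origin: centre of its underside.
- folder: Flat wooden paper folder, 22 x 150 x 10 mm, lying on the board beyond the rail; to be left alone. Origin: centre of its underside.
- bowl: Steel bowl, 170 mm across, 70 mm high, on the bench to the right; to be left alone. Origin: centre of its underside.
- sprayer: Clear spray bottle, 68 mm across, 174 mm high, on the bench to the left; to be left alone. Origin: centre of its underside.
- cup: White cup, 72 mm across, 80 mm high, far left; to be left alone. Origin: centre of its underside.
- paste_jar: White lidded jar, 72 mm across, 85 mm high, on the bench to the right; to be left alone. Origin: centre of its underside.
- brush: Flat brush, about 200 mm long, lying on the bench to the left; to be left alone. Origin: under its middle.

How it is judged:
By the outcome, as a careful person would: the job done as asked, in the order asked, and still so for the second after the job is handed in, with the robot touching nothing.
It also fails if it takes over 69 s, if anything falls off the work surface, if the arm or the gripper's body presses on something with over 40 N, if the wrist force passes 120 N, or if a joint passes its speed limit or range.

## Working session

There is one attempt and no reset: what is moved stays moved. The work goes in short steps, Python scripts to look and compute and a shell command to move; the robot and the scene stay as the last step left them, time stands still between calls to the robot, and variables do not carry over. Pictures are saved under pics/ and viewed, at most 10 in all, crops included, and the job is handed in when it is done.

```bash
ls; mkdir -p pics
python3 - <<'E'
from cell import *
import cv2,numpy as np
for n in("top","side"):
    p,d=camera(n);cv2.imwrite(f"pics/{n}0.png",p[:,:,::-1]);np.save(f"pics/{n}0.npy",d)
    i=camera_info(n);print(n,np.round(i["intrinsics"],1).tolist(),np.round(i["world_from_camera"],3).tolist())
s=read_state();print(s,grip_point_offset)
E
```

```text
pics
top [[402.8, 0.0, 322.4], [0.0, 402.8, 201.7], [0.0, 0.0, 1.0]] [[-0.013, -0.996, 0.091, 385.695], [-1.0, 0.012, -0.006, -28.642], [0.005, -0.091, -0.996, 1338.011], [0.0, 0.0, 0.0, 1.0]]
side [[431.6, 0.0, 320.6], [0.0, 431.6, 197.0], [0.0, 0.0, 1.0]] [[-0.707, -0.465, 0.534, -312.561], [-0.707, 0.459, -0.538, 769.388], [0.005, -0.757, -0.653, 1088.502], [0.0, 0.0, 0.0, 1.0]]
{'clock': 0.1, 'joints': array([-1.32759656e+00,  3.00419319e-01,  1.52150888e+00,  1.53604188e-05,
        1.32071072e+00, -6.65830044e-02]), 'qd': array([-0.00042211, -0.00113976, -0.00048277, -0.00045103, -0.00036155,
        0.00067877]), 'effort': array([ 1.30338802e-03, -5.32643437e+01, -3.53279579e+01,  7.09658233e-02,
        2.35140586e-02, -7.65492655e-05]), 'eef_pos': array([ 167.62179917, -523.58851677,  204.94527878]), 'eef_rot': array([-3.14054970e+00, -8.44574876e-05,  3.09778915e-01]), 'wrist_force': array([-0.24289255, -0.04372581, -0.79975606]), 'moment': array([-0.05947225,  0.01135804,  0.0089562 ]), 'finger_force': 0.0, 'finger_gap': 94.10250147294585} 18.8
```

View pics/top0.png

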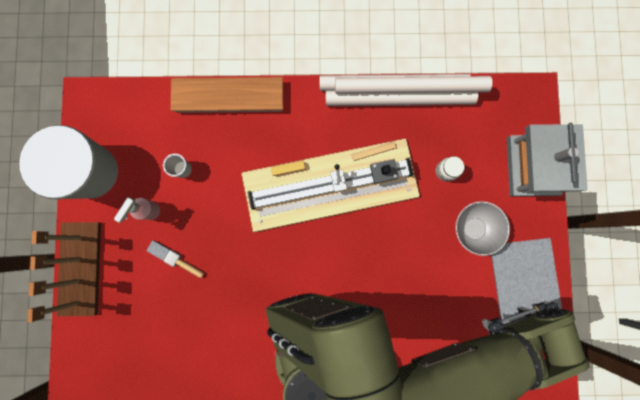

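View pics/side0.png

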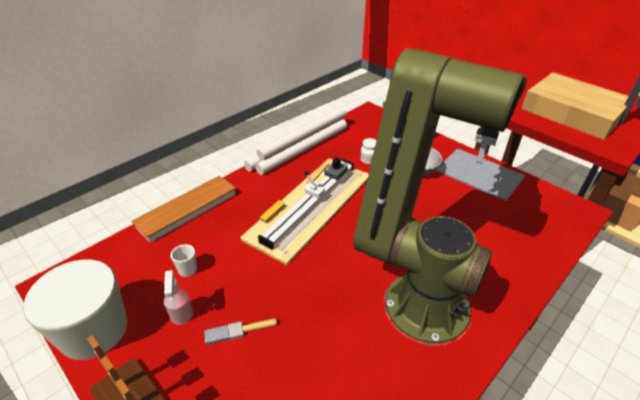

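The top view shows the board with corners near (242,172), (408,139), (419,194) and (253,231). The carriage is at about (385,170), and the stop is at about (342,180) with its ball at (337,167). Rail +y points left in the image.

```bash
cat > h.py <<'E'
import numpy as np,cv2
from cell import *
def ray(n,u,v,z):
    i=camera_info(n);K=i["intrinsics"];T=i["world_from_camera"]
    d=T[:3,:3]@np.linalg.inv(K)@[u,v,1];o=T[:3,3]
    return o+d*(z-o[2])/d[2]
E
python3 - <<'E'
from h import *
p=cv2.imread("pics/top0.png");h=cv2.cvtColor(p,cv2.COLOR_BGR2HSV)
red=((h[...,0]<8)|(h[...,0]>172))&(h[...,1]>150)
m=(~red).astype(np.uint8);m[:, :225]=0;m[:,430:]=0;m[:125]=0;m[240:]=0
m=cv2.morphologyEx(m,cv2.MORPH_OPEN,np.ones((3,3)))
c=max(cv2.findContours(m,0,2)[0],key=cv2.contourArea)
r=cv2.minAreaRect(c);B=np.array([ray("top",*q,18) for q in cv2.boxPoints(r)])
print(B.round(),B.mean(0).round(1),[np.linalg.norm(B[i]-B[i-1]).round() for i in range(4)])
o=B.mean(0);e=[B[i]-B[i-1] for i in range(4)];L=max(e,key=np.linalg.norm);L=L/np.linalg.norm(L);L=L*np.sign(L[1])
print("yaw deg",np.degrees(np.arctan2(-L[0],L[1])),"dir",L)
dk=(p.max(2)<75).astype(np.uint8)*m
n,l,s,cc=cv2.connectedComponentsWithStats(dk)
for k in range(1,n):
    if s[k,4]>4:
        print(s[k],cc[k].round(1),[ray("top",*cc[k],z)[:2].round().tolist() for z in(75,116,125)])
cr=cv2.resize(p[130:240,235:425],None,fx=4,fy=4,interpolation=cv2.INTER_CUBIC);cv2.imwrite("pics/crop.png",cr)
E
```

```text
[[ 609.  236.   18.]
 [ 720. -324.   18.]
 [ 516. -359.   18.]
 [ 409.  194.   18.]] [563.5 -63.2  18. ] [np.float64(205.0), np.float64(571.0), np.float64(207.0), np.float64(563.0)]
yaw deg 11.234678439753734 dir [-0.19482804  0.98083741 -0.        ]
[407 159   6  17  46] [409.7 167.2] [[607.0, -315.0], [600.0, -305.0], [599.0, -303.0]]
[336 165   3   4  10] [336.8 166.5] [[613.0, -83.0], [605.0, -81.0], [604.0, -81.0]]
[381 165  19  11 143] [388.2 170.2] [[599.0, -246.0], [592.0, -239.0], [590.0, -237.0]]
[346 179   5   2   7] [347.6 179.3] [[571.0, -117.0], [565.0, -114.0], [564.0, -113.0]]
[249 192   6  17  37] [251.2 200.7] [[507.0, 188.0], [503.0, 181.0], [502.0, 179.0]]
```

View pics/crop.png

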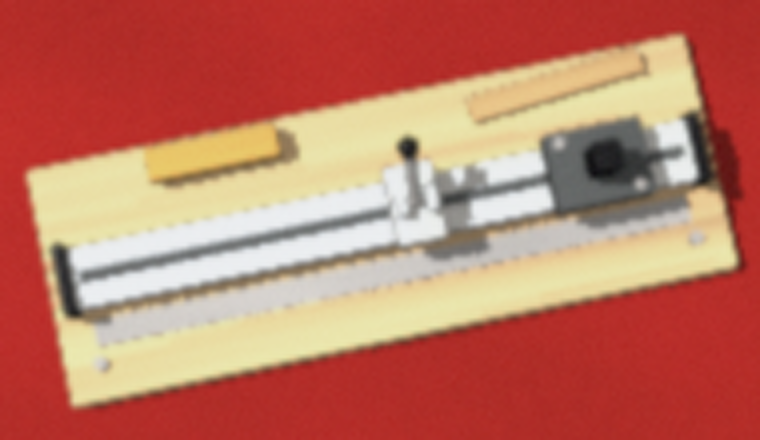

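The crop shows the knob top at about crop (605,158), the ball at (408,147), the stop's top centre at about (412,203), and the rail slot running from (80,276) to (685,152).

Run:
```python
from h import *
f=lambda x,y,z:ray("top",235+(x+.5)/4-.5,130+(y+.5)/4-.5,z)
a=f(685,152,46);b=f(80,276,46);L=(b-a)/np.linalg.norm(b-a);yaw=np.arctan2(-L[0],L[1])
print("rail mid",(a+b)/2,"yaw",np.degrees(yaw))
c=np.array([563.5,-63.2]);
for y in(yaw,np.radians(11.23)):
  R=np.array([[np.cos(y),np.sin(y)],[-np.sin(y),np.cos(y)]])
  for n,q in dict(knob=(605,158,116),carr=(597,163,75),ball=(408,147,125),stop=(412,203,75),slot=(380,214,46)).items():
    P=f(*q);print(n,P.round(1),"rail",(R@(P[:2]-c)).round(1))
```

```text
rail mid [563.75245669 -63.40020643  46.        ] yaw 10.971856312139913
knob [ 595.2 -232.   116. ] rail [  -1.  -171.7]
carr [ 598.3 -232.3   75. ] rail [   1.9 -172.7]
ball [603.9 -80.4 125. ] rail [ 36.4 -24.6]
stop [568. -85.  75.] rail [  0.3 -22.3]
slot [563.6 -60.3  46. ] rail [0.6 2.8]
knob [ 595.2 -232.   116. ] rail [  -1.8 -171.7]
carr [ 598.3 -232.3   75. ] rail [   1.2 -172.7]
ball [603.9 -80.4 125. ] rail [ 36.3 -24.8]
stop [568. -85.  75.] rail [  0.2 -22.3]
slot [563.6 -60.3  46. ] rail [0.6 2.8]
```

```bash
python3 -m handwheel '0.76 0.52 0 -0.33 0;0.76 0.52 0 -1 0;0.76 0.52 0 0 0;0.76 0.52 0 0 0;0.76 0.52 0 0 0;0.76 0.52 0 0 0;0.76 0.52 0 0 0;0.76 0.52 0 0 0;0.76 0.52 0 0 0;0.76 0.52 0 0 0;0.76 0.52 0 0 0;0.76 0.52 0 0 0' 20; python3 -m handwheel '0.76 0.52 0 0 0;0.76 0.52 0 0 0;0 0 0 0 0;0 0 0 0 0'
```

```text
clock: 1.1
eef_pos: [533.7, -272.8, 205.1]
eef_rot: [-3.141, 0.0, 0.194]
wrist_force: [0.1, -0.9, 0.8]
finger_gap: 93.7
finger_force: 0.0
clock: 1.43
eef_pos: [594.0, -231.3, 204.4]
eef_rot: [-3.141, 0.001, 0.196]
wrist_force: [-0.7, -0.7, 0.6]
finger_gap: 94.0
finger_force: 0.0
```

```bash
python3 -m handwheel '0.05 0 -0.8 0 0;0 0 -0.8 0 0;0 0 -0.6 0 0;0 0 0 0 0;0 0 0 0 0'
python3 - <<'E'
from h import *
p,d=camera("wrist");cv2.imwrite("pics/w1.png",p[:,:,::-1])
E
```

```text
clock: 1.85
eef_pos: [594.3, -233.3, 117.3]
eef_rot: [-3.141, 0.002, 0.193]
wrist_force: [0.2, -0.4, 0.9]
finger_gap: 94.0
finger_force: 0.0
```

View pics/w1.png

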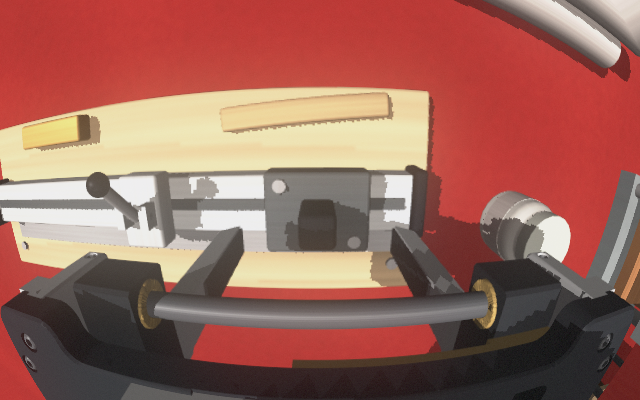

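The wrist view shows the knob at (318,220), centred between the fingertips and square to them. I'll descend and grip.

```bash
python3 -m handwheel '0.04 0 -0.5 0 0;0 0 -0.4 0 0;0 0 0 0 0;0 0 0 0 0.4;0 0 0 0 1;0 0 0 0 1;0 0 0 0 1;0 0 0 0 1;0 0 0 0 1;0 0 0 0 1' 20;python3 -m handwheel '0 0 0 0 1;0 0 0 0 1'
```

```text
clock: 2.73
eef_pos: [596.9, -232.7, 81.6]
eef_rot: [3.141, -0.0, 0.194]
wrist_force: [0.2, -0.4, 0.2]
finger_gap: 50.9
finger_force: 0.0
clock: 2.9
eef_pos: [596.9, -232.6, 81.5]
eef_rot: [-3.142, -0.0, 0.194]
wrist_force: [0.7, -0.3, -0.2]
finger_gap: 37.2
finger_force: 0.0
```

```bash
python3 -m handwheel '0 0 0 0 1;0 0 0 0 1;0 0 0 0 1;0 0 0 0 1;0 0 0 0 1;0 0 0 0 1'
python3 - <<'E'
from h import *
s=read_state();print(s["wrist_force"],s["eef_pos"],s["eef_rot"])
E
```

```text
clock: 3.4
eef_pos: [596.9, -232.6, 81.4]
eef_rot: [-3.142, 0.0, 0.194]
wrist_force: [1.1, 0.6, 0.3]
finger_gap: 24.2
finger_force: 20.0
[1.14236015 0.6027628  0.27709356] [ 596.86011981 -232.58319366   81.41333405] [-3.14153077e+00  3.92221844e-05  1.93771627e-01]
```

```bash
python3 -m handwheel '-0.02 0.1 0 0 1;-0.04 0.2 0 0 1;-0.04 0.2 0 0 1;-0.04 0.2 0 0 1;-0.04 0.2 0 0 1;-0.04 0.2 0 0 1;-0.04 0.2 0 0 1;-0.04 0.2 0 0 1';python3 -m handwheel '0 0 0 0 1;0 0 0 0 1'
```

```text
clock: 4.07
eef_pos: [584.7, -171.7, 81.4]
eef_rot: [3.142, -0.0, 0.194]
wrist_force: [2.5, -1.5, -3.0]
finger_gap: 23.7
finger_force: 20.0
clock: 4.23
eef_pos: [584.7, -171.8, 81.4]
eef_rot: [-3.141, 0.0, 0.194]
wrist_force: [0.2, 1.7, -1.8]
finger_gap: 23.6
finger_force: 20.0
```

```bash
for i in 1 2; do python3 -m handwheel '-0.014 0.07 0 0 1;-0.014 0.07 0 0 1;-0.014 0.07 0 0 1;-0.014 0.07 0 0 1;-0.014 0.07 0 0 1;-0.014 0.07 0 0 1;-0.014 0.07 0 0 1;-0.014 0.07 0 0 1;-0.014 0.07 0 0 1;-0.014 0.07 0 0 1' | egrep 'clock|pos|wrist|gap'; done
```

```text
clock: 5.07
eef_pos: [579.3, -144.4, 81.4]
wrist_force: [3.4, -4.5, -5.1]
finger_gap: 23.8
clock: 5.9
eef_pos: [573.7, -116.7, 81.4]
wrist_force: [5.6, -4.1, -5.2]
finger_gap: 23.7
```

```bash
for z in 0; do python3 -m handwheel '0.01 0 0 0 1;-0.01 0.06 -0.01 0 1;-0.012 0.06 -0.01 0 1;-0.012 0.06 0 0 1' | egrep 'pos|wrist';python3 -m handwheel '-0.012 0.06 0 0 1'| egrep 'pos|wrist'; python3 -m handwheel '-0.012 0.06 0 0 1'| egrep 'pos|wrist'; python3 -m handwheel '-0.012 0.06 0 0 1'| egrep 'pos|wrist'; done
```

```text
eef_pos: [572.5, -109.9, 81.4]
wrist_force: [-3.2, -5.6, 3.9]
eef_pos: [572.0, -107.5, 81.4]
wrist_force: [-2.9, -5.8, 4.5]
eef_pos: [571.6, -105.1, 81.4]
wrist_force: [-2.8, -5.6, 5.0]
eef_pos: [571.1, -102.7, 81.4]
wrist_force: [-3.8, -5.0, 4.9]
```

```bash
python3 -m handwheel '-0.016 0.06 0.005 0 1;-0.012 0.06 0 0 1'| egrep 'pos|wrist'; python3 -m handwheel '-0.012 0.06 0 0 1'| egrep 'pos|wrist'; python3 -m handwheel '-0.012 0.06 0 0 1'| egrep 'pos|wrist'
```

```text
eef_pos: [570.1, -97.8, 81.4]
wrist_force: [-2.3, -5.6, 2.4]
eef_pos: [569.6, -95.5, 81.4]
wrist_force: [-1.7, -8.6, 2.8]
eef_pos: [569.2, -93.3, 81.4]
wrist_force: [-0.7, -10.3, 2.2]
```

```bash
python3 -m handwheel '-0.012 0.06 0 0 1'| egrep 'pos|wrist'; python3 -m handwheel '-0.012 0.06 0 0 1'| egrep 'pos|wrist'
```

```text
eef_pos: [568.7, -91.2, 81.4]
wrist_force: [-0.7, -12.0, 0.9]
eef_pos: [568.3, -89.1, 81.4]
wrist_force: [0.3, -13.6, 0.4]
```

```bash
python3 -m handwheel '0 0 0 0 1;0 0 0 0 1'| egrep 'pos|wrist'; python3 -m handwheel '0 0 0 0 1;0 0 0 0 1'| egrep 'pos|wrist'; python3 -m handwheel '0 0 0 0 1;0 0 0 0 1'| egrep 'pos|wrist'
```

```text
eef_pos: [568.3, -88.8, 81.4]
wrist_force: [-0.9, -9.8, 1.7]
eef_pos: [568.3, -88.8, 81.4]
wrist_force: [-0.9, -9.6, 1.7]
eef_pos: [568.3, -88.8, 81.4]
wrist_force: [-0.6, -8.6, 1.4]
```

It clearly binds, at 9–13 N and holding. I'll back off 30 mm.

```bash
python3 -m handwheel '0.007 -0.036 0 0 1;0.015 -0.075 0 0 1;0.015 -0.075 0 0 1;0.015 -0.075 0 0 1;0.015 -0.075 0 0 1;0.015 -0.075 0 0 1;0.015 -0.075 0 0 1;0.015 -0.075 0 0 1;0.015 -0.075 0 0 1;0.015 -0.075 0 0 1;0.007 -0.036 0 0 1;0 0 0 0 1'| egrep 'pos|wrist'; python3 -m handwheel '0 0 0 0 1;0 0 0 0 0.6;0 0 0 0 0.6;0 0 0 0 0.6;0 0 0 0 0.6;0 0 0 0 0.6;0 0 0 0 0.6'
```

```text
eef_pos: [574.1, -117.8, 81.4]
wrist_force: [-4.6, -1.7, 6.5]
clock: 9.07
eef_pos: [574.2, -117.6, 80.8]
eef_rot: [-3.141, 0.0, 0.194]
wrist_force: [0.3, 0.0, -0.3]
finger_gap: 37.6
finger_force: 0.0
```

```bash
python3 -m handwheel '0 0 0.2 0 0.6;0 0 0.5 0 0.6;0 0 0.7 0 0.6;0 0 0.8 0 1;0 0 0.4 0 1;0.35 0.65 0 0 1;0.35 0.65 0 0 1;0.35 0.65 0 0 1;0.35 0.6 0 0 1;0 0 0 0 1;0 0 0 0 1;0 0 0 0 1' 10
python3 - <<'E'
from h import *
p,d=camera("wrist");cv2.imwrite("pics/w2.png",p[:,:,::-1])
p,d=camera("top");cv2.imwrite("pics/t2.png",cv2.resize(p[130:240,235:425,::-1],None,fx=4,fy=4,interpolation=cv2.INTER_CUBIC))
E
```

```text
clock: 10.07
eef_pos: [630.0, -16.0, 185.1]
eef_rot: [3.141, 0.0, 0.194]
wrist_force: [-0.0, 0.5, -0.7]
finger_gap: 0.3
finger_force: 0.0
```

View pics/w2.png

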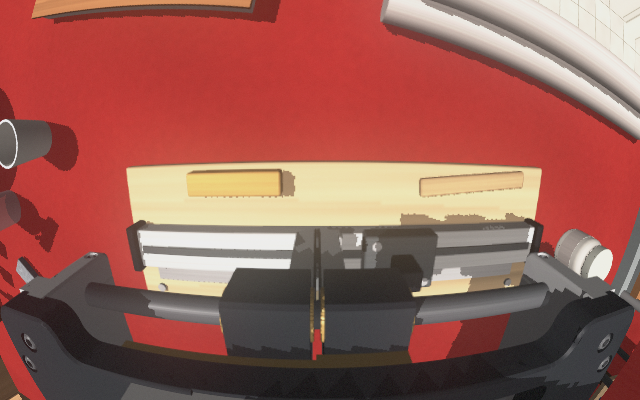

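The wrist view shows the carriage at (400,250), and the stop hidden behind the shut fingers at about column 318, as planned. The weight and folder haven't moved.

```bash
python3 -m handwheel '0 0 -0.7 0 1;0 0 -0.7 0 1;0 0 -0.55 0 1;0 0 0 0 1;0 0 0 0 1'| egrep 'pos|wrist'; python3 -m handwheel '-0.12 -0.024 0 0 1;-0.12 -0.024 0 0 1;-0.12 -0.024 0 0 1;-0.12 -0.024 0 0 1;-0.12 -0.024 0 0 1;-0.12 -0.024 0 0 1'| egrep 'pos|wrist'
```

```text
eef_pos: [629.8, -16.4, 106.9]
wrist_force: [0.9, -0.5, 0.2]
eef_pos: [603.9, -21.4, 110.3]
wrist_force: [5.7, 1.6, 6.2]
```

```bash
python3 -m handwheel '-0.12 -0.024 0 0 1;-0.12 -0.024 0 0 1;-0.12 -0.024 0 0 1;-0.12 -0.024 0 0 1'| egrep 'pos|wrist';python3 -m handwheel '-0.12 -0.024 0 0 1;-0.12 -0.024 0 0 1;-0.12 -0.024 0 0 1'| egrep 'pos|wrist'
```

```text
eef_pos: [581.6, -25.4, 107.0]
wrist_force: [1.3, 1.1, 1.5]
eef_pos: [567.2, -28.3, 106.7]
wrist_force: [1.9, 0.4, 0.5]
```

```bash
python3 -m handwheel '-0.1 -0.02 0 0 1;-0.1 -0.02 0 0 1'| egrep 'pos|wrist';python3 -m handwheel '-0.05 -0.01 0 0 1;-0.05 -0.01 0 0 1'| egrep 'pos|wrist';python3 -m handwheel '-0.03 -0.006 0 0 1'| egrep 'pos|wrist'
```

```text
eef_pos: [559.3, -29.7, 106.7]
wrist_force: [3.4, 1.2, -1.4]
eef_pos: [555.5, -30.6, 106.8]
wrist_force: [2.5, 1.5, -1.1]
eef_pos: [554.4, -30.8, 106.8]
wrist_force: [2.1, 1.4, -0.4]
```

```bash
python3 -m handwheel '-0.03 -0.006 0 0 1;-0.03 -0.006 0 0 1'| egrep 'pos|wrist';python3 -m handwheel '-0.03 -0.006 0 0 1'| egrep 'pos|wrist';python3 -m handwheel '-0.03 -0.006 0 0 1'| egrep 'pos|wrist';python3 -m handwheel '-0.03 -0.006 0 0 1'| egrep 'pos|wrist'
```

```text
eef_pos: [552.1, -31.2, 106.8]
wrist_force: [1.8, 2.2, -0.5]
eef_pos: [550.9, -31.5, 106.8]
wrist_force: [2.8, 0.7, -0.7]
eef_pos: [549.9, -31.7, 106.9]
wrist_force: [5.0, 2.6, 0.7]
eef_pos: [549.2, -31.9, 107.2]
wrist_force: [7.7, 3.2, 0.1]
```

```bash
python3 -m handwheel '-0.02 -0.004 0 0 1;0 0 0 0 1'| egrep 'pos|wrist';python3 -m handwheel '0.3 0.06 0 0 1;0.4 0.08 0.3 0 1;0 0 0.9 0 1;0 0 0.9 0 1;0.4 -0.9 0.3 0 1;0.4 -0.9 0 0 1;0.4 -0.9 0 0 1;0.2 -0.9 0 0 1;0 -0.9 0 0 1;0 -0.9 0 0 1;0 -0.5 0 0 1;0 0 0 0 1'
python3 - <<'E'
from h import *
p,d=camera("top");cv2.imwrite("pics/t3.png",cv2.resize(p[130:240,235:425,::-1],None,fx=4,fy=4,interpolation=cv2.INTER_CUBIC))
E
```

```text
eef_pos: [548.5, -32.0, 107.4]
wrist_force: [5.9, 3.0, 1.0]
clock: 13.67
eef_pos: [630.5, -266.8, 201.8]
eef_rot: [-3.141, 0.002, 0.19]
wrist_force: [-0.1, -0.5, -0.4]
finger_gap: 0.7
finger_force: 0.0
```

View pics/t3.png

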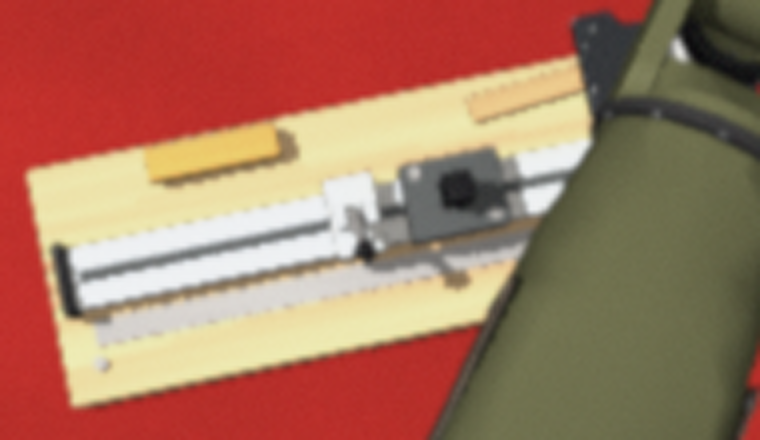

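The lever now leans towards the robot, with its ball at about crop (366,250). The stop's top centre is at about (352,215) and the carriage knob at (457,189). I'll check the numbers.

Run:
```python
from h import *
f=lambda x,y,z:ray("top",235+(x+.5)/4-.5,130+(y+.5)/4-.5,z)[:2]
y=np.radians(11.1);R=np.array([[np.cos(y),np.sin(y)],[-np.sin(y),np.cos(y)]]);c=np.array([563.5,-63.2])
p=cv2.imread("pics/t3.png");m=(p[235:265,350:385].max(2)<70).astype(np.uint8)
M=cv2.moments(m,True);bx,by=350+M["m10"]/M["m00"],235+M["m01"]/M["m00"]
print("ball px",bx,by,M["m00"],"rail",R@(f(bx,by,125)-c))
for n,q in dict(knob=(457,188,116),stopL=(325,182,75),stopR=(371,173,75),carL=(401,168,75),stopc=(352,215,75)).items():print(n,R@(f(*q)-c))
```

```text
ball px 365.7323232323232 251.2979797979798 198.0 rail [-35.34275572  23.30063639]
knob [ -0.91178502 -55.53065051]
stopL [30.74948374 41.65521059]
stopR [30.3537683   4.51206189]
carL [ 29.41373937 -19.59281188]
stopc [ 0.59000202 26.13273411]
```

View pics/t2.png

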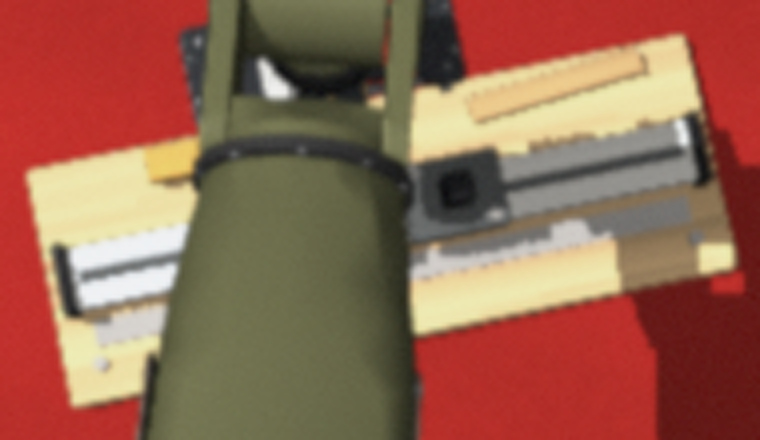

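```bash
python3 -m handwheel '0 -0.9 0.3 0 1;0 -0.9 0 0 1;0 -0.5 0 0 1;0 0 0 0 1;0 0 0 0 1'|grep pos
python3 - <<'E'
from h import *
p,d=camera("top");cv2.imwrite("pics/t4.png",cv2.resize(p[150:205,300:380,::-1],None,fx=8,fy=8,interpolation=cv2.INTER_CUBIC))
E
```

```text
eef_pos: [631.7, -354.1, 214.3]
```

View pics/t4.png

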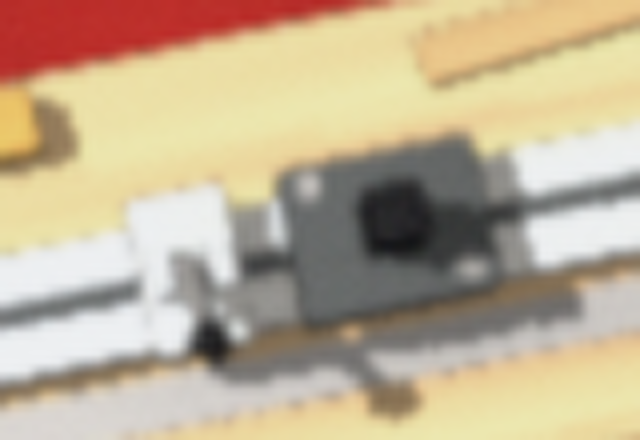

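The crop shows the stop's near edge at about x 234 and the carriage's at about 289, a gap of around 22 mm where I expected 29. Next I'll check where the stop was before the flip, using w2, and take a closer look now.

```bash
cat >> h.py <<'E'
def wray(u,v,z,eef_off=np.zeros(3)):
    i=camera_info("wrist");K=i["intrinsics"];T=i["world_from_camera"]
    a=np.array([(u-K[0,2])/K[0,0],(v-K[1,2])/K[1,1]]);t=np.linalg.norm(a)
    d=T[:3,:3]@np.r_[a/t*np.sin(t),np.cos(t)];o=T[:3,3]+eef_off
    return (o+d*(z-o[2])/d[2])[:2]
y_=np.radians(11.1);RR=np.array([[np.cos(y_),np.sin(y_)],[-np.sin(y_),np.cos(y_)]]);C0=np.array([563.5,-63.2])
rl=lambda P:(RR@(P-C0)).round(1)
E
python3 - <<'E'
from h import *
off=np.array([630.0,-16.0,185.1])-read_state()["eef_pos"]
for n,q in dict(stopL=(296,240,75),stopR=(340,240,75),carL=(363,240,75),carR=(437,240,75),brightend=(296,240,46)).items():print(n,rl(wray(*q,off)))
E
python3 -m handwheel '-0.6 0.9 0 0 1;-0.6 0.9 0 0 1;-0.6 0.9 0 0 1;-0.6 0.9 0 0 1;-0.6 0.6 0 0 1;0 0.6 0 0 1;0 0 0 0 1;0 0 0 0 1'|grep pos
python3 - <<'E'
from h import *
p,d=camera("wrist");cv2.imwrite("pics/w5.png",p[:,:,::-1])
E
```

```text
stopL [29.3 53.7]
stopR [29.3  9.3]
carL [ 29.1 -14.2]
carR [ 27.2 -95.1]
brightend [17.5 55.8]
eef_pos: [516.5, -167.3, 215.7]
```

View pics/w5.png

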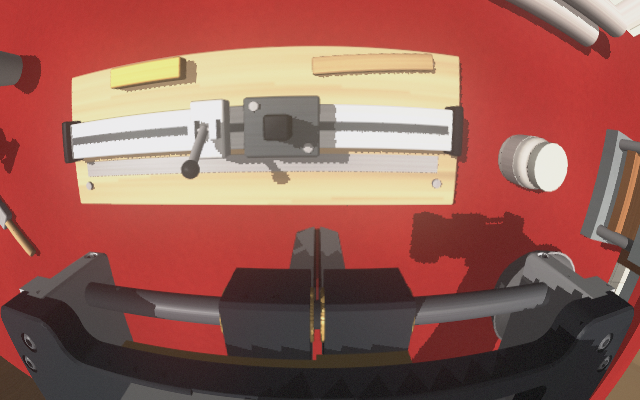

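Run:
```python
from h import *
for n,q in dict(stopL=(191,101,75),stopR=(227,101,75),stopRb=(229,155,75),carL=(244,97,75),carLb=(244,156,75),carR=(319,97,75),carRb=(319,156,75),knob=(278,126,116),ball=(190,170,125)).items():print(n,rl(wray(*q)))
p=cv2.imread("pics/w5.png")
print(p[140,222:252].max(1))
print(p[108,222:252].max(1))
```

```text
stopL [32.4 40.4]
stopR [29.5 -1. ]
stopRb [-28.   -1.6]
carL [ 32.8 -19.5]
carLb [-29.5 -18.2]
carR [ 31.  -97.1]
carRb [-30.2 -97.3]
knob [  2.  -60.1]
ball [-35.5  23.3]
[150 143 130 113 106 108 105 105 139 155 158 161 159 160 159 159 159 159
 159 159 157 150 131 126 129 129 128 129 129 129]
[195 150 111 110 110 106 106 133 154 162 163 163 162 160 162 161 161 161
 159 158 152 134 132 137 135 139 163 202 219 220]
```

Run:
```python
from h import *
p=cv2.imread("pics/w2.png")
off=np.array([630.0,-16.0,185.1])-read_state()["eef_pos"]
for v in(229,234,240,246,252,258,264): print(v,p[v,284:372:2].mean(1).astype(int).tolist())
for yy in(54,43.5,14,3.5):
  for v in(232,262):
    u=min(range(270,370),key=lambda u:abs(rl(wray(u,v,75,off))[1]-yy));print(yy,v,u,rl(wray(u,v,75,off)))
```

```text
229 [122, 121, 122, 122, 121, 121, 122, 118, 120, 118, 118, 114, 116, 113, 113, 103, 93, 85, 110, 113, 113, 112, 109, 104, 104, 104, 104, 104, 96, 95, 97, 96, 94, 94, 96, 105, 116, 114, 115, 114, 100, 95, 91, 89]
234 [226, 227, 226, 225, 224, 224, 141, 96, 112, 113, 113, 115, 114, 112, 112, 88, 82, 78, 89, 111, 113, 111, 111, 111, 110, 112, 112, 108, 105, 124, 138, 140, 140, 141, 143, 164, 220, 230, 230, 159, 87, 84, 79, 79]
240 [237, 236, 237, 236, 236, 204, 94, 94, 95, 94, 100, 111, 113, 113, 110, 83, 96, 88, 89, 110, 110, 111, 111, 110, 109, 109, 110, 113, 193, 155, 151, 150, 152, 151, 153, 151, 152, 236, 231, 101, 70, 115, 123, 125]
246 [236, 235, 235, 235, 233, 127, 107, 111, 111, 111, 112, 111, 111, 109, 110, 73, 93, 89, 81, 111, 109, 110, 109, 109, 109, 108, 108, 108, 131, 146, 148, 148, 148, 149, 148, 148, 176, 163, 144, 75, 68, 89, 124, 126]
252 [124, 124, 125, 123, 102, 91, 92, 98, 94, 89, 92, 91, 92, 87, 94, 71, 68, 67, 73, 108, 93, 87, 94, 106, 106, 108, 106, 91, 89, 88, 85, 86, 85, 85, 84, 84, 83, 83, 82, 78, 88, 117, 121, 121]
258 [132, 131, 149, 135, 91, 88, 91, 90, 88, 89, 88, 87, 87, 87, 87, 64, 64, 63, 67, 86, 85, 84, 83, 84, 83, 84, 84, 83, 84, 86, 110, 111, 109, 109, 111, 112, 114, 112, 107, 77, 95, 118, 119, 123]
264 [236, 235, 235, 127, 88, 87, 86, 86, 86, 88, 86, 86, 84, 86, 86, 61, 71, 68, 65, 84, 83, 86, 84, 82, 82, 82, 81, 82, 81, 80, 113, 152, 153, 152, 154, 152, 152, 152, 129, 76, 99, 118, 119, 119]
54 232 295 [38.1 54.3]
54 262 296 [ 4.7 54. ]
43.5 232 306 [38.2 43.3]
43.5 262 306 [ 4.8 43.7]
14 232 335 [38.2 14.4]
14 262 335 [ 4.8 13.6]
3.5 232 346 [38.1  3.3]
3.5 262 345 [4.7 3.2]
```

```bash
python3 -m handwheel '0.5 0.4 0 0 0.4;0.5 0.4 0 0 0.4;0.44 0.44 -0.4 0 0.4;0 0 -0.6 0 0.4;0 0 -0.4 0 0.4;0 0 0 0 0.4;0 0 0 0 0.4' 40
python3 - <<'E'
from h import *
p,d=camera("wrist");cv2.imwrite("pics/w6.png",p[:,:,::-1]);np.save("pics/w6.npy",d)
E
```

```text
clock: 15.48
eef_pos: [574.0, -120.1, 158.5]
eef_rot: [-3.141, 0.001, 0.193]
wrist_force: [0.5, 0.0, 1.0]
finger_gap: 43.4
finger_force: 0.0
```

View pics/w6.png

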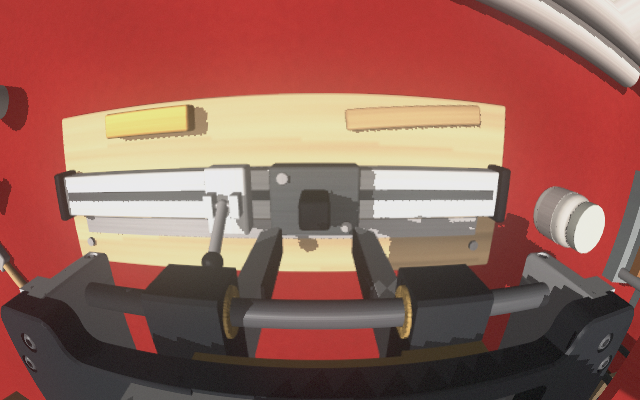

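The wrist view shows the stop's top from about 206 to 244, with its side face out to 250. The carriage runs from 270 to 359, and the lever ball is at (212,260).

Run:
```python
from h import *
d=np.load("pics/w6.npy");p=cv2.imread("pics/w6.png")
for v in(175,185,205):
  print(v,p[v,200:276:2].mean(1).astype(int).tolist());print(d[v,200:276:2].round().astype(int).tolist())
for n,u,v in(("stopL",206,175),("stopR",244,175),("stopR250",250,175),("carL",271,175),("carR",358,175)):print(n,rl(wray(u,v,75)))
```

```text
175 [234, 233, 232, 234, 234, 234, 234, 234, 234, 234, 234, 234, 234, 234, 234, 233, 233, 233, 233, 234, 233, 220, 154, 103, 100, 110, 150, 148, 148, 148, 147, 148, 148, 148, 144, 117, 120, 120]
[295, 295, 267, 266, 266, 265, 266, 266, 266, 266, 266, 265, 266, 266, 266, 266, 265, 265, 265, 267, 266, 267, 267, 273, 277, 287, 296, 295, 294, 296, 294, 294, 294, 295, 296, 265, 266, 266]
185 [233, 233, 233, 235, 234, 234, 235, 235, 234, 234, 234, 234, 234, 234, 234, 234, 233, 232, 233, 233, 233, 229, 168, 109, 98, 102, 146, 148, 147, 147, 147, 148, 149, 146, 141, 120, 120, 119]
[297, 297, 297, 268, 268, 268, 268, 268, 268, 269, 268, 268, 267, 267, 268, 269, 268, 269, 268, 269, 269, 268, 269, 274, 278, 288, 297, 299, 298, 298, 297, 296, 298, 297, 298, 269, 269, 267]
205 [233, 233, 233, 233, 233, 233, 135, 126, 217, 173, 165, 143, 119, 147, 219, 232, 233, 233, 232, 146, 95, 121, 139, 124, 97, 94, 127, 149, 147, 147, 146, 146, 146, 147, 145, 115, 115, 117]
[303, 304, 257, 257, 258, 257, 260, 262, 263, 259, 258, 259, 259, 261, 261, 257, 258, 258, 257, 259, 266, 270, 272, 274, 276, 288, 302, 303, 303, 304, 303, 303, 303, 301, 302, 275, 271, 273]
stopL [26.6 41.1]
stopR [26.   5.2]
stopR250 [26.  -0.3]
carL [ 25.8 -19.1]
carR [ 25.7 -94.8]
```

```bash
python3 -m handwheel '0 0.05 -0.7 0 0.4;0 0 -0.7 0 0.4;0 0 -0.5 0 0.4;0 0 0 0 0.4;0 0 0 0 1;0 0 0 0 1;0 0 0 0 1;0 0 0 0 1;0 0 0 0 1;0 0 0 0 1' 40;python3 -m handwheel '-0.012 0.06 0 0 1;-0.012 0.06 0 0 1;-0.012 0.06 0 0 1;-0.012 0.06 0 0 1'; python3 -m handwheel '-0.012 0.06 0 0 1;-0.012 0.06 0 0 1'|egrep 'pos|wrist';  python3 -m handwheel '-0.012 0.06 0 0 1'|egrep 'pos|wrist'
```

```text
clock: 16.37
eef_pos: [574.4, -117.9, 83.8]
eef_rot: [3.141, -0.001, 0.194]
wrist_force: [-0.7, 0.8, 4.0]
finger_gap: 23.5
finger_force: 40.0
clock: 16.7
eef_pos: [572.5, -108.4, 83.8]
eef_rot: [3.14, -0.001, 0.194]
wrist_force: [-0.6, -1.2, 6.9]
finger_gap: 23.9
finger_force: 40.0
eef_pos: [571.5, -103.6, 83.8]
wrist_force: [-0.7, -1.7, 7.0]
eef_pos: [571.1, -101.2, 83.8]
wrist_force: [-0.0, -2.3, 6.4]
```

```bash
for k in 1; do python3 -m handwheel '-0.006 0.03 0.005 0 1'|egrep 'pos|wrist'; python3 -m handwheel '-0.006 0.03 0.005 0 1'|egrep 'pos|wrist'; python3 -m handwheel '-0.006 0.03 0 0 1'|egrep 'pos|wrist'; python3 -m handwheel '-0.006 0.03 0 0 1'|egrep 'pos|wrist'; python3 -m handwheel '-0.006 0.03 0 0 1'|egrep 'pos|wrist'; done
```

```text
eef_pos: [570.8, -99.8, 83.8]
wrist_force: [-0.4, -1.7, 3.3]
eef_pos: [570.5, -98.6, 83.8]
wrist_force: [1.3, -1.8, 2.7]
eef_pos: [570.3, -97.5, 83.8]
wrist_force: [0.4, -1.7, 6.0]
eef_pos: [570.1, -96.5, 83.8]
wrist_force: [2.0, -5.7, 5.5]
eef_pos: [569.9, -95.5, 83.8]
wrist_force: [0.7, -6.3, 5.2]
```

Contact came at −97, so the stop had moved back about 8 mm. I'll push on to the bind and track the stop this time.

```bash
python3 -m handwheel '-0.006 0.03 0 0 1'|egrep 'pos|wrist'; python3 -m handwheel '-0.006 0.03 0 0 1'|egrep 'pos|wrist'; python3 -m handwheel '-0.006 0.03 0 0 1'|egrep 'pos|wrist'; python3 -m handwheel '-0.006 0.03 0 0 1'|egrep 'pos|wrist'
```

```text
eef_pos: [569.7, -94.5, 83.8]
wrist_force: [2.8, -7.5, 4.9]
eef_pos: [569.5, -93.5, 83.8]
wrist_force: [3.1, -9.4, 4.6]
eef_pos: [569.3, -92.4, 83.8]
wrist_force: [2.8, -9.8, 4.1]
eef_pos: [569.1, -91.3, 83.8]
wrist_force: [2.2, -10.9, 3.6]
```

```bash
cat >> h.py <<'E'
def spans():
    i=camera_info("wrist");K=i["intrinsics"];T=i["world_from_camera"];_,d=camera("wrist")
    v,u=np.mgrid[:400,:640];ax=(u-K[0,2])/K[0,0];ay=(v-K[1,2])/K[1,1];t=np.hypot(ax,ay)+1e-9
    k=d*np.tan(t)/t;P=np.stack([ax*k,ay*k,d],-1)@T[:3,:3].T+T[:3,3]
    r=(P[...,:2]-C0)@RR.T;ok=(d>0)&(abs(P[...,2]-75)<6)&(r[...,0]>16)&(r[...,0]<29)
    y=np.sort(r[...,1][ok]);y=y[(y>-150)&(y<120)];g=np.split(y,np.where(np.diff(y)>4)[0]+1)
    return [(np.percentile(a,.5).round(1),np.percentile(a,99.5).round(1),len(a)) for a in g if len(a)>40]
E
python3 -m handwheel '-0.006 0.03 0 0 1'|egrep 'pos|wrist'; python3 -m handwheel '0 0 0 0 1;0 0 0 0 1;0 0 0 0 1'|egrep 'pos|wrist'; python3 -m handwheel '0 0 0 0 1;0 0 0 0 1;0 0 0 0 1'|egrep 'pos|wrist'; python3 -c "
from h import *;print(spans())"
```

```text
eef_pos: [568.9, -90.3, 83.8]
wrist_force: [2.3, -12.3, 3.7]
eef_pos: [568.8, -90.1, 83.8]
wrist_force: [2.2, -9.3, 4.5]
eef_pos: [568.8, -90.2, 83.8]
wrist_force: [2.5, -9.3, 4.3]
[(np.float64(-67.3), np.float64(50.1), 3557)]
```

```bash
python3 -m handwheel '-0.006 0.03 0 0 1;-0.003 0.015 0 0 1'|egrep 'pos|wrist'; python3 -m handwheel '0 0 0 0 1;0 0 0 0 1;0 0 0 0 1;0 0 0 0 1;0 0 0 0 1;0 0 0 0 1'|egrep 'pos|wrist';  python3 -c "
from h import *;print(spans())"; python3 -m handwheel '0.005 -0.025 0 0 1;0.005 -0.025 0 0 1;0.005 -0.025 0 0 1;0.005 -0.025 0 0 1;0.01 -0.05 0 0 1;0.01 -0.05 0 0 1;0.01 -0.05 0 0 1;0.01 -0.05 0 0 1'|egrep 'pos|wrist';python3 -c "
from h import *;print(spans())"
```

```text
eef_pos: [568.6, -88.7, 83.8]
wrist_force: [3.7, -12.7, 2.2]
eef_pos: [568.5, -88.7, 83.8]
wrist_force: [4.3, -11.5, 3.7]
[(np.float64(-65.7), np.float64(51.6), 3554)]
eef_pos: [570.6, -98.8, 83.8]
wrist_force: [-0.7, 2.8, 7.6]
[(np.float64(-76.1), np.float64(44.9), 3579)]
```

```bash
python3 -m handwheel '0.005 -0.025 0 0 1;0.01 -0.05 0 0 1;0.01 -0.05 0 0 1;0.01 -0.05 0 0 1'|egrep 'pos|wrist';python3 -c "
from h import *;print(spans())"; python3 -m handwheel '0.01 -0.05 0 0 1;0.01 -0.05 0 0 1;0.01 -0.05 0 0 1;0.01 -0.05 0 0 1'|egrep 'pos|wrist';python3 -c "
from h import *;print(spans())"
```

```text
eef_pos: [572.0, -105.8, 83.8]
wrist_force: [-0.3, 1.8, 7.0]
[(np.float64(-83.4), np.float64(-5.2), 2434), (np.float64(6.6), np.float64(45.3), 1080)]
eef_pos: [573.5, -113.8, 83.8]
wrist_force: [-0.7, 2.9, 8.1]
[(np.float64(-91.6), np.float64(-13.4), 2436), (np.float64(6.3), np.float64(45.2), 1053)]
```

The stop springs back about 6 mm when released, so that is simply where it rests. I'll finish the back-off to 30 mm, then reopen the lever and clamp it again so the order is right.

```bash
python3 -m handwheel '0.01 -0.05 0 0 1;0.01 -0.05 0 0 1;0.01 -0.05 0 0 1;0.01 -0.05 0 0 1;0.01 -0.05 0 0 1;0.007 -0.035 0 0 1;0 0 0 0 1'|egrep 'pos|wrist';python3 -c "
from h import *;print(spans())"; python3 -m handwheel '0 0 0 0 0.6;0 0 0 0 0.6;0 0 0 0 0.6;0 0 0 0 0.6;0 0 0 0 0.6;0 0 0.2 0 0.6;0 0 0.5 0 0.6;0 0 0.7 0 0.6;0 0 0.8 0 1;0 0 0.4 0 1;0 0 0 0 1;0 0 0 0 1' 10;python3 -c "
from h import *;print(spans())"
```

```text
eef_pos: [575.9, -125.5, 83.8]
wrist_force: [-0.6, 0.3, 6.9]
[(np.float64(-103.4), np.float64(-25.3), 2435), (np.float64(6.5), np.float64(45.2), 979)]
clock: 22.17
eef_pos: [575.7, -125.7, 188.1]
eef_rot: [3.141, -0.001, 0.194]
wrist_force: [0.6, 0.1, -0.6]
finger_gap: 14.5
finger_force: 0.0
[(np.float64(-104.5), np.float64(-25.2), 1133), (np.float64(6.6), np.float64(45.7), 495)]
```

```bash
python3 -m handwheel '-0.57 0.46 0 0 1;-0.57 0.46 0 0 1;-0.57 0.46 0 0 1;-0.57 0.46 0 0 1;0 0 0 0 1;0 0 -0.7 0 1;0 0 -0.7 0 1;0 0 -0.6 0 1;0 0 0 0 1;0 0 0 0 1'|egrep 'pos|wrist|gap'; python3 -m handwheel '0.12 0.024 0 0 1;0.12 0.024 0 0 1;0.12 0.024 0 0 1;0.12 0.024 0 0 1;0.12 0.024 0 0 1;0.12 0.024 0 0 1'| egrep 'pos|wrist'; python3 -m handwheel '0.12 0.024 0 0 1;0.12 0.024 0 0 1;0.12 0.024 0 0 1;0.12 0.024 0 0 1;0.12 0.024 0 0 1;0.12 0.024 0 0 1'| egrep 'pos|wrist'
```

```text
eef_pos: [483.8, -52.0, 106.4]
wrist_force: [-0.1, 0.2, 0.6]
finger_gap: 0.6
eef_pos: [512.6, -46.4, 108.0]
wrist_force: [-14.4, -1.8, 12.3]
eef_pos: [542.5, -40.3, 107.3]
wrist_force: [-1.1, -0.5, 1.4]
```

```bash
python3 -m handwheel '0.12 0.024 0 0 1;0.12 0.024 0 0 1;0.12 0.024 0 0 1'| egrep 'pos|wrist'; python3 -m handwheel '0.05 0.01 0 0 1;0.05 0.01 0 0 1'| egrep 'pos|wrist'; python3 -m handwheel '0.03 0.006 0 0 1;0.03 0.006 0 0 1'| egrep 'pos|wrist'; python3 -m handwheel '0.03 0.006 0 0 1'| egrep 'pos|wrist'
```

```text
eef_pos: [556.5, -37.5, 107.0]
wrist_force: [-3.6, -1.0, -1.3]
eef_pos: [560.4, -36.7, 106.9]
wrist_force: [-2.9, -0.1, -0.5]
eef_pos: [562.8, -36.3, 107.2]
wrist_force: [-2.7, 0.2, -0.7]
eef_pos: [564.0, -36.0, 107.3]
wrist_force: [-2.3, 0.1, 0.1]
```

```bash
python3 -m handwheel '0.03 0.006 0 0 1;0.02 0.004 0 0 1'| egrep 'pos|wrist'; python3 -m handwheel '-0.4 -0.08 0 0 1;0 0 0.7 0 1;0 0 0.7 0 1;0 0 0.6 0 1;0.7 0.14 0 0 1;0.7 0.14 0 0 1;0.67 0.13 0 0 1;0 0 0 0 1'| egrep 'pos|wrist'; python3 -c "
from h import *;print(spans())"; python3 -m handwheel '0 0 -0.7 0 1;0 0 -0.7 0 1;0 0 -0.6 0 1;0 0 0 0 1;0 0 0 0 1'| egrep 'pos|wrist'
```

```text
eef_pos: [566.1, -35.6, 107.4]
wrist_force: [-2.8, 0.2, -0.4]
eef_pos: [635.7, -21.6, 186.6]
wrist_force: [-0.9, 0.2, -0.3]
[(np.float64(-102.5), np.float64(-24.3), 796)]
eef_pos: [632.2, -22.6, 107.4]
wrist_force: [0.7, 0.3, 1.4]
```

```bash
python3 -m handwheel '-0.12 -0.024 0 0 1;-0.12 -0.024 0 0 1;-0.12 -0.024 0 0 1;-0.06 -0.012 0 0 1;-0.06 -0.012 0 0 1;-0.06 -0.012 0 0 1;-0.06 -0.012 0 0 1;-0.06 -0.012 0 0 1;-0.06 -0.012 0 0 1;-0.06 -0.012 0 0 1;-0.12 -0.024 0 0 1;-0.12 -0.024 0 0 1'| egrep 'pos|wrist'; python3 -m handwheel '-0.12 -0.024 0 0 1;-0.12 -0.024 0 0 1;-0.12 -0.024 0 0 1;-0.12 -0.024 0 0 1;-0.12 -0.024 0 0 1;-0.12 -0.024 0 0 1;-0.12 -0.024 0 0 1'| egrep 'pos|wrist'
```

```text
eef_pos: [592.2, -30.6, 107.9]
wrist_force: [1.9, 0.3, 2.5]
eef_pos: [557.9, -37.4, 107.2]
wrist_force: [2.0, 1.1, -1.1]
```

```bash
python3 -m handwheel '-0.06 -0.012 0 0 1;-0.06 -0.012 0 0 1;-0.03 -0.006 0 0 1'| egrep 'pos|wrist'; python3 -m handwheel '-0.03 -0.006 0 0 1'| egrep 'pos|wrist'; python3 -m handwheel '-0.03 -0.006 0 0 1'| egrep 'pos|wrist';  python3 -m handwheel '-0.02 -0.004 0 0 1;0 0 0 0 1'| egrep 'pos|wrist'
```

```text
eef_pos: [552.6, -38.5, 107.5]
wrist_force: [7.2, 2.3, -0.0]
eef_pos: [552.0, -38.7, 107.8]
wrist_force: [9.8, 2.5, -0.5]
eef_pos: [551.3, -38.8, 108.0]
wrist_force: [12.7, 2.7, 0.5]
eef_pos: [551.0, -39.0, 108.3]
wrist_force: [12.6, 2.8, 0.1]
```

End stop reached. I'll retreat and verify.

```bash
python3 -m handwheel '0.3 0.06 0 0 1;0.4 0.08 0.3 0 1;0 0 0.9 0 1;0 0 0.9 0 1;0.3 -0.8 0.2 0 1;0 -0.9 0 0 1;0 -0.5 0 0 1;0 0 0 0 1;0 0 0 0 1'| egrep 'clock|pos|wrist'
python3 - <<'E'
from h import *
print(spans())
# ball: depth cluster near z 125 on robot side
i=camera_info("wrist");K=i["intrinsics"];T=i["world_from_camera"]
p,d=camera("wrist");v,u=np.mgrid[:400,:640];ax=(u-K[0,2])/K[0,0];ay=(v-K[1,2])/K[1,1];t=np.hypot(ax,ay)+1e-9
k=d*np.tan(t)/t;P=np.stack([ax*k,ay*k,d],-1)@T[:3,:3].T+T[:3,3];r=(P[...,:2]-C0)@RR.T
m=(d>0)&(P[...,2]>112)&(P[...,2]<145)&(abs(r[...,0])<60)&(r[...,1]>-20)&(r[...,1]<70)
print(m.sum(),np.median(r[m],0),np.percentile(P[...,2][m],[5,95]))
p,d=camera("top");q=cv2.cvtColor(p,cv2.COLOR_RGB2GRAY)
b=(q[185:200,318:335]<60);yy,xx=np.nonzero(b);print(len(xx),[rl(ray("top",318+xx.mean(),185+yy.mean(),125)[:2])] if len(xx) else "")
E
```

```text
clock: 28.93
eef_pos: [588.7, -122.2, 198.9]
wrist_force: [0.0, -0.1, 0.4]
[(np.float64(-104.2), np.float64(-24.4), 983), (np.float64(5.4), np.float64(45.1), 471)]
410 [-28.97375016  23.55834766] [113.96499707 133.99016077]
5 [array([-17.6,  24.1])]
```

```bash
python3 -c "
from cell import *;print(sign_off())"
```

```text
the job is handed in; nothing more can be done
None
```

The job is handed in: the stop was pushed until it bound at about 10–13 N, the carriage sits about 30 mm off it, and the lever is fully over towards the robot; but the stop springs back 6–8 mm when released, so I re-bound it, backed off again, then reopened and re-clamped the lever.

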